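# Aim the pill dispenser's screw head over the cup and give one dose

## Task

Stand the short stainless steel cup upright in the middle of the dispenser's round cup rest and let go of it; then, by its wing grip, screw the dispenser's head down (clockwise from above) until its spout points straight over the middle of the cup, stopping there although the thread would turn further. Then, on the trigger pad, press the dose button to its halfway stop, pause there for about a second, push it fully down and let it come back up. Leave the cup rest and all the other things where they are, and never give a dose (button past its halfway stop) while the spout is not over the cup.

Things in the scene. Friction and masses are not known exactly. Their poses are not given: they have to be found in the camera images.
- dispenser: White plastic pill dispenser, fixed: a round foot (radius 58, 18 high), a column (radius 26) and on top the screwed head. Origin: on the screw axis at table height; z up. The whole stands about 204 high. The cup rest points along its -x, turned by rest.
- rest_top (a point): Centre of the top of the cup rest, a plain flat white ceramic disc (radius 48, 8 thick, top 26 above the table) on a bamboo arm (26 wide, top 26 above the table) that reaches 110 out from the dispenser's column, under the circle of the spout. Its x axis points from the cup rest to the screw axis, z up.
- rest (a joint): Angle of the cup rest's arm about the screw axis, rad, counter-clockwise from above; 0 = straight along the dispenser's -x. Stiff (about 3 N m of friction); it is to stay where it is.
- head (a joint): Turn of the screwed head, rad, growing clockwise from above (screwing down, 1.27 mm lower per rad). Thread: 0 to 5.0; the wanted direction lies at 2.8 to 4.0, 1.4 to 3.4 clockwise of the start; the other way round is blocked by the thread's end. Friction 0.15 N m; stays where left. Spout direction in the dispenser's frame: (3.142 + 3.4 - value) rad, counter-clockwise from +x.
- wing (a point): Grip point of the head's wing: on the screw axis, 182 to 188 above the table, in an upright grey plastic bar 72 long, 24 wide, 42 high (from 26 below this point to 16 above it), its length along the spout. Pinch it across its width from above. Turns with the head: x towards the spout, z up. Under the wing is the white round turret, radius 42, 50 high.
- outlet (a point): Mouth of the spout: centre of the underside of the nozzle (radius 13) under the end of the flat white chute (32 wide, 18 high, reaching 124 from the screw axis). It lies 110 from the screw axis, 112 to 118 above the table; a cup on the cup rest (top at 96) passes below it but cannot be put there from above once the spout is over it. Frame as the wing.
- cup: The short stainless steel cup, open at the top, outer diameter 60 (54 at the foot), height 70, wall 3, about 0.13 kg. Origin: centre of its underside, z up. The only other steel vessel is the much taller tumbler.
- pad: White trigger pad, fixed, 90 x 90, 38 high (42 with the grey collar), with the grey dose button in its middle. It stands left or right of the dispenser, the round speaker on the other side. Origin: centre of its underside.
- button_top (a point): Centre of the top of the dose button (flat, radius 24, 60 above the table when up; pressed straight down), moving with it. Two stages of 6 travel each: the first takes 1 to 2.5 N up to the halfway stop, which gives way only at 8 N; fully down takes 11 N. It springs back when let go.
- button (a joint): First stage of the dose button, m: 0 up, 0.006 at the halfway stop (and stays 0.006 below it).
- second (a joint): Second stage of the dose button, m: 0 down to the halfway stop, 0.006 fully down.
- tumbler: Bystander: tall stainless steel tumbler, 125 high, diameter 58 at the foot to 68 at the rim, loose. Origin: centre of its underside.
- pill_bottle: Bystander: white pill bottle with a cap, diameter 60, 105 high, loose. Origin: centre of its underside.
- pill_pot: Bystander: lidded blue silicone pill pot, diameter 72, 50 high, loose. Origin: centre of its underside.
- thermometer: Bystander: white digital thermometer lying flat, 130 long along its x, 22 wide, 14 high, loose. Origin: centre of its underside.
- speaker: Bystander: round grey speaker, diameter 84, 43 high, fixed, nothing to press. Origin: centre of its underside.
- monitor: Bystander: grey blood pressure monitor, 110 x 150, 80 high, fixed, behind the dispenser. Origin: centre of its underside.

How it is judged:
By the outcome, as a careful person would: the job done as asked, in the order asked, and still so for the second after the job is handed in, with the robot touching nothing.
It also fails if it takes over 72 s, if anything falls off the work surface, if the arm or the gripper's body presses on something with over 40 N, if the wrist force passes 120 N, or if a joint passes its speed limit or range.

## Robot

A 6-joint arm with a two-finger parallel gripper is mounted at the origin on the work surface. World frame = base frame: x ahead of the robot, y to its left, z up, the work surface at z = 0. Lengths are in m, angles in rad, forces in N, time in s.
With the tool pointing down it reaches from about 0.3 to 0.775 m from the base axis. Payload 14.6 kg.
Tool frame: the origin (TCP) lies at the centre of the arm's flange, where the gripper is bolted on; the fingertips stand 199 mm ahead of it and the grasp point (between the pads) lies ctrl.tcp_to_grasp ahead of it (ctrl.tcp_to_grasp is the distance from the TCP to the grasp point, in m); z points along the fingers, y is the line along which they close (so a half turn about z gives the same grasp; the last joint's range is limited). The gripper opens to 94 mm and grips with 3 to 60 N. Pads are 16 mm wide; open, the fingers measure 119 mm over their backs; the gripper's body (75 mm by 177 mm) begins 78 mm behind the grasp point.
Start: joints at [1.074, 0.3, 1.521, -0, 1.321, -0.067], TCP at [0.229, 0.5, 0.405] pointing down, gripper open.
Joint ranges: [-3.03, 3.03], [-0.79, 2.21], [0.23, 2.52], [-1.04, 4.18], [0, 3.07], [-2.55, 2.55]. Speed limits (rad/s): [2.22, 2.22, 2.57, 3.14, 3.14, 3.14].

## Interface

Orientations are given as [roll, pitch, yaw] about the fixed x, y, z axes, in that order (R = Rz(yaw) Ry(pitch) Rx(roll)).
In Python, from station import ctrl gives the robot as it stands. The module is installed in compiled form; this text tells all that it offers.
- The arm moves only by the shell command python3 -m jog 'ROWS' [OPENING] [FORCE]. ROWS is JSON, a list of rows, each a list of 6 numbers: the shift along the tool's x, y, z in cm, then the turn, a rotation vector about the tool's x, y, z in rad. In form: [[tx, ty, tz, ax, ay, az], ...]. A call has 1 to 8 rows; each row is the pose to reach, as a shift and turn from the pose commanded when the call began, along the tool's axes at that moment; what a row does not reach only later rows make up. A row lasts 1/10 s, in which the tool goes at most 50 mm and 8.59 degrees, less where a joint would pass 70% of its speed; a pose out of reach is approached as far as the arm can. A call with a gripper value outside its range is refused whole. OPENING is the opening in per cent of the stroke, from 0 (shut) to 100 (fully open), set as the call begins (- or left out, the last holds). The fingers move at their own pace and stop on an object; FORCE is the grip in N (left out, the last holds). Time passes only in rows, so rows that repeat a pose let the fingers close. It gives the time, the measured TCP pose, the force, the opening and the grip force at its end, in the units of the state.
- ctrl.get_obs(): the state, without advancing time (a new reading comes with each control period).
- ctrl.camera(name): name is "scene" or "top"; returns a dict with "img" (400x640x3 uint8, blue, green, red), "intrinsics" (3x3 intrinsics, pixels), "k1" (the pictures are not rectified: a ray, as slopes to the right and down, at radius r is drawn at 1 + k1 r^2 times it, then the intrinsics apply), "R" (3x3) and "t" (3): a world point X has camera coordinates R X + t. Camera axes: x right, y down, z forward; pixel columns grow to the right and rows downward; lengths in m; the calibration is good to about 2 mm. A picture is of the moment at which its call begins. There is no depth.
- ctrl.hand_in(): hands the job in; it is judged then, once.
The state is a dict: "time_s": time; "qpos": joint angles; "joint_vel": joint speeds; "tau": joint torques, N m; "ee_pos": TCP position; "eef_rot": TCP orientation; "force": force on the tool from outside, world axes, zero at the start; "moment": the same for the moment, N m; "grip_width": finger opening in m; "grip_force": force on a finger pad.
Only numpy, scipy, OpenCV 4.12 (cv2) and the standard library are available. Lean on these libraries where they do the work, as an engineer would, in place of code of your own. Each camera call takes 0.05 s, during which the arm holds its last target. There are 200 camera calls.

## Working session

There is one attempt and no reset: what is moved stays moved. The work goes in short steps, Python scripts to look and compute and a shell command to move; the robot and the scene stay as the last step left them, time stands still between calls to the robot, and variables do not carry over. Pictures are saved under pics/ and viewed, at most 10 in all, crops included, and the job is handed in when it is done.

```bash
mkdir -p pics; python3 - <<'E'
from station import ctrl
import cv2,numpy as np
for n in("scene","top"):
    c=ctrl.camera(n); cv2.imwrite(f"pics/{n}0.png",c["img"]); print(n,c["intrinsics"],c["k1"],c["R"],c["t"])
o=ctrl.get_obs(); print(o, ctrl.tcp_to_grasp)
E
```

```text
scene [[405.02698202   0.         313.77729073]
 [  0.         405.02698202 197.29219827]
 [  0.           0.           1.        ]] -0.06127261932977091 [[ 0.48835245  0.87253913  0.01368801]
 [ 0.71587366 -0.39159953 -0.57807846]
 [-0.49903586  0.29210492 -0.81586637]] [-0.26930571 -0.335352    1.6044611 ]
top [[469.43207924   0.         327.36968695]
 [  0.         469.43207924 202.21063769]
 [  0.           0.           1.        ]] 0.006807927114024624 [[-0.13188302 -0.99125868 -0.00361967]
 [-0.96526417  0.1292537  -0.22706511]
 [ 0.22554812 -0.0264521  -0.97387285]] [0.06467869 0.61816082 1.10571877]
{'time_s': 0.1, 'qpos': array([ 1.07440135e+00,  3.00372383e-01,  1.52149031e+00, -6.30314464e-06,
        1.32065939e+00, -6.65930000e-02]), 'joint_vel': array([-0.00037783, -0.00146729, -0.00227466,  0.000114  ,  0.00208587,
        0.00120167]), 'tau': array([-8.02985069e-04, -5.32642794e+01, -3.53286660e+01,  7.08655547e-02,
        2.35187646e-02, -7.51257880e-05]), 'ee_pos': array([0.22916627, 0.49995232, 0.40417878]), 'eef_rot': array([-3.14066488e+00, -5.57554477e-05,  2.71179221e+00]), 'force': array([0.44676748, 0.86832079, 0.82813448]), 'moment': array([-0.00146341,  0.03585336, -0.02766278]), 'grip_force': 0.0, 'grip_width': 0.09417578370609897} 0.1804
```

View pics/scene0.png

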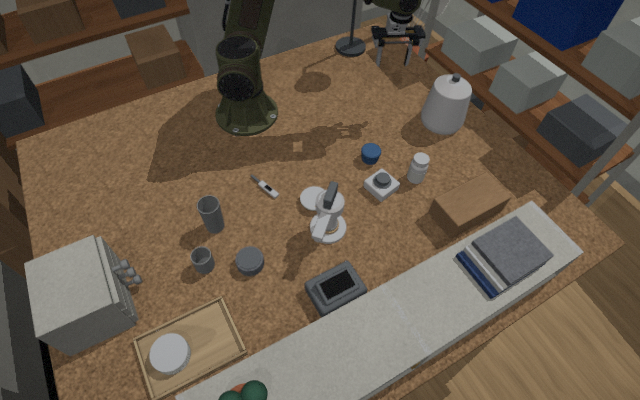

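View pics/top0.png

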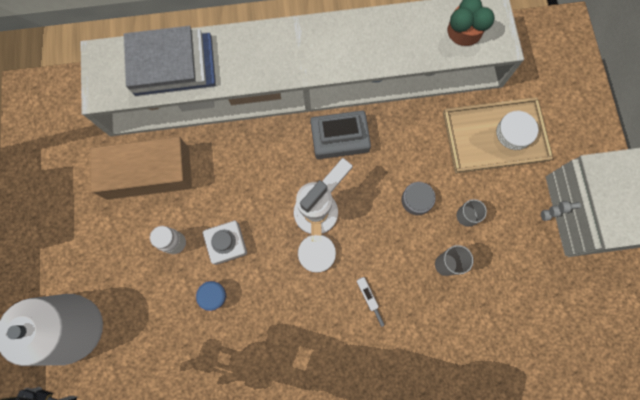

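The top view shows the dispenser at about (316,205), the cup rest at (317,253), the pad at (224,242), the short cup at (472,212) and the tumbler at (455,262). The spout points up and to the right, towards (340,170). I'll enlarge this area.

```bash
python3 - <<'E'
import cv2,numpy as np
a=cv2.imread("pics/top0.png")
cv2.imwrite("pics/c1.png",cv2.resize(a[150:280,200:360],None,fx=5,fy=5,interpolation=cv2.INTER_CUBIC)[:600,:800] if 0 else cv2.resize(a[150:270,200:360],None,fx=5,fy=5,interpolation=cv2.INTER_CUBIC))
b=cv2.imread("pics/scene0.png")
l=cv2.resize(a[190:290,420:500],None,fx=5,fy=5,interpolation=cv2.INTER_CUBIC)
r=cv2.resize(b[190:290,170:250],None,fx=5,fy=5,interpolation=cv2.INTER_CUBIC)
cv2.imwrite("pics/c2.png",np.hstack([l,r]))
E
```

```text
(no output)
```

View pics/c1.png

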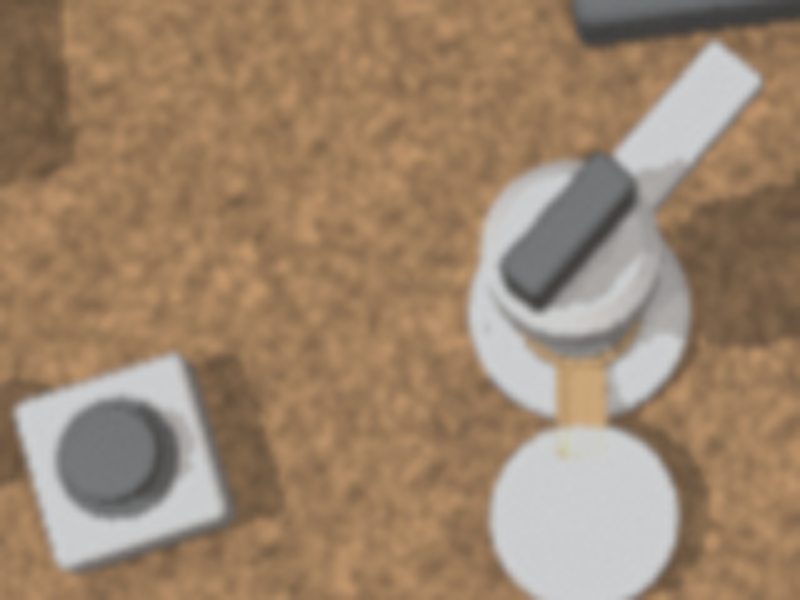

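View pics/c2.png

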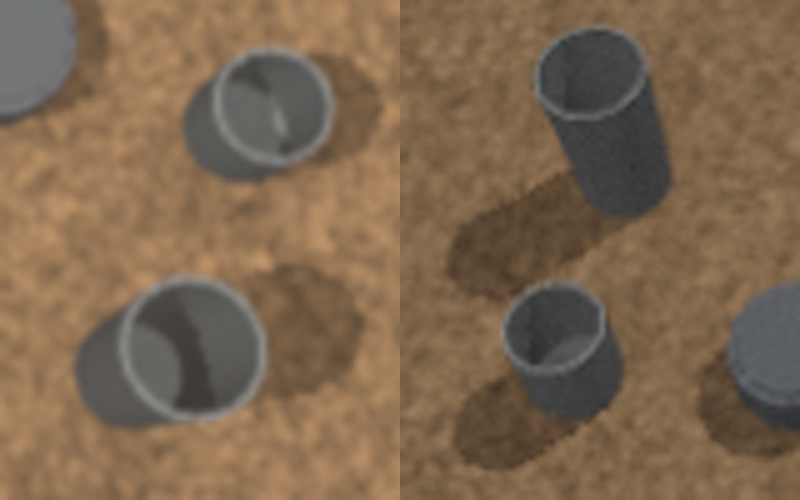

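The crops give these positions in the original pictures. Cup rim centre: top (474.4,210.8), scene (200.6,255.4). Rest disc: (316.5,252.8). Button top: (221,239.6). Wing top: about (313.3,195.6).

```bash
cat > h.py <<'E'
from station import ctrl
import cv2,numpy as np,sys
from scipy.spatial.transform import Rotation as Ro
def ray(c,u):
    d=np.array([c["k1"],0,0,0,0.])
    p=cv2.undistortPoints(np.array([[u]],float),c["intrinsics"],d)[0,0]
    R=np.array(c["R"]);return -R.T@c["t"],R.T@np.r_[p,1]
def onz(c,u,z):
    o,d=ray(c,u);return o+d*(z-o[2])/d[2]
def crop(p,x0,y0,s=5): return ((p[0]+.5)/s-.5+x0,(p[1]+.5)/s-.5+y0)
def proj(c,X):
    R=np.array(c["R"]);return cv2.projectPoints(np.array(X,float).reshape(-1,3),cv2.Rodrigues(R)[0],np.array(c["t"]),c["intrinsics"],np.array([c["k1"],0,0,0,0.]))[0][:,0]
def go(g,yaw,tilt0=None):
    """tool-frame shift cm + rotvec from current pose to grasp point g, pointing down, yaw"""
    o=ctrl.get_obs();R0=Ro.from_euler('xyz',o["eef_rot"]);R1=Ro.from_euler('xyz',[np.pi,0,yaw])
    t=np.array(g)-R1.apply([0,0,ctrl.tcp_to_grasp])
    print("shift",(R0.inv().apply(t-o["ee_pos"])*100).round(2),"rot",(R0.inv()*R1).as_rotvec().round(3),"q6 ~",round(np.arctan2(g[1],g[0])+np.pi/2-yaw,2),"t",o["time_s"])
E
python3 - <<'E'
from h import *
T=ctrl.camera("top");S=ctrl.camera("scene")
c1=lambda p:crop(p,200,150); c2=lambda p:crop(p,420,190); c3=lambda p:crop((p[0]-400,p[1]),170,190)
P=lambda n,v:print(n,np.round(v,4))
P("cup T",onz(T,c2((274,106)),.07));P("cup S",onz(S,c3((555,329)),.07))
P("tum T",onz(T,c2((193,348)),.125));P("tum S",onz(S,c3((591,73)),.125))
P("rest",onz(T,c1((584.5,518)),.026))
for n,p in(("restL",(490,518)),("restR",(679,518)),("restTop",(584,425))):P(n,onz(T,c1(p),.026))
for n,p in(("footL",(469,308)),("footR",(691,308)),("footB",(580,418))):P(n,onz(T,c1(p),.018))
for n,p in(("w1",(601,151)),("w2",(637,185)),("w3",(540,310)),("w4",(501,263))):P(n,onz(T,c1(p),.201))
for n,p in(("ch1",(715,39)),("ch2",(763,79))):P(n,onz(T,c1(p),.14))
for n,p in(("btn",(107,450)),):P(n,onz(T,c1(p),.06))
for n,p in(("p1",(13,409)),("p2",(179,353)),("p3",(231,515)),("p4",(66,570))):P(n,onz(T,c1(p),.036))
E
```

```text
cup T [ 0.5511 -0.3783  0.07  ]
cup S [ 0.5533 -0.3763  0.07  ]
tum T [ 0.434  -0.2992  0.125 ]
tum S [ 0.4352 -0.2978  0.125 ]
rest [0.5035 0.026  0.026 ]
restL [0.5099 0.0737 0.026 ]
restR [ 0.4972 -0.0216  0.026 ]
restTop [0.5509 0.0202 0.026 ]
footL [0.6215 0.072  0.018 ]
footR [ 0.6061 -0.0429  0.018 ]
footB [0.5561 0.0219 0.018 ]
w1 [ 0.6448 -0.0041  0.201 ]
w2 [ 0.6269 -0.0181  0.201 ]
w3 [0.5759 0.032  0.201 ]
w4 [0.5994 0.0466 0.201 ]
ch1 [ 0.7104 -0.0668  0.14  ]
ch2 [ 0.6874 -0.0868  0.14  ]
btn [0.5644 0.2568 0.06  ]
p1 [0.5961 0.3076 0.036 ]
p2 [0.6138 0.2212 0.036 ]
p3 [0.5274 0.2025 0.036 ]
p4 [0.5108 0.2871 0.036 ]
```

```bash
python3 -c "
from h import *
go((.552,-.3775,.2),1.92)"
```

```text
shift [-65.91 -66.31   2.44] rot [-0.001  0.     0.792] q6 ~ -0.95 t 0.2
```

```bash
python3 -m jog '[[-65.9,-66.3,2.4,0,0,0.79],[-65.9,-66.3,2.4,0,0,0.79],[-65.9,-66.3,2.4,0,0,0.79],[-65.9,-66.3,2.4,0,0,0.79],[-65.9,-66.3,2.4,0,0,0.79],[-65.9,-66.3,2.4,0,0,0.79],[-65.9,-66.3,2.4,0,0,0.79],[-65.9,-66.3,2.4,0,0,0.79]]' 100; python3 -c "
from h import *
go((.552,-.3775,.2),1.92)"
```

```text
time_s: 1.0
ee_pos: [0.3673, 0.1227, 0.3945]
eef_rot: [3.141, 0.0, 1.922]
force: [1.8, 1.0, 0.3]
grip_width: 0.0939
grip_force: 0.0
shift [-53.33   0.13   1.42] rot [0.001 0.    0.002] q6 ~ -0.95 t 1.0
```

```bash
python3 -m jog '[[-53.3,0,1.4,0,0,0],[-53.3,0,1.4,0,0,0],[-53.3,0,1.4,0,0,0],[-53.3,0,1.4,0,0,0],[-53.3,0,1.4,0,0,0],[-53.3,0,1.4,0,0,0],[-53.3,0,1.4,0,0,0],[-53.3,0,1.4,0,0,0]]'; python3 -c "
from h import *
go((.552,-.3775,.2),1.92)"
```

```text
time_s: 1.8
ee_pos: [0.505, -0.253, 0.3837]
eef_rot: [-3.142, -0.0, 1.922]
force: [0.4, 0.4, 1.1]
grip_width: 0.094
grip_force: 0.0
shift [-13.31   0.14   0.33] rot [-0.    -0.     0.002] q6 ~ -0.95 t 1.8
```

```bash
python3 -m jog '[[-13,0.2,0.3,0,0,0],[-13,0.2,0.3,0,0,0],[-13,0.2,0.3,0,0,0],[-13,0.2,0.3,0,0,0],[-13,0.2,0.3,0,0,0]]'; python3 - <<'E'
from h import *
go((.552,-.3775,.05),1.92)
T=ctrl.camera("top");S=ctrl.camera("scene")
a=cv2.resize(T["img"][150:270,410:530],None,fx=3.3,fy=3.3);b=cv2.resize(S["img"][190:310,150:270],None,fx=3.3,fy=3.3)
cv2.imwrite("pics/g1.png",np.hstack([a,b]))
E
```

```text
time_s: 2.3
ee_pos: [0.5513, -0.3723, 0.38]
eef_rot: [-3.141, -0.001, 1.921]
force: [0.3, 0.4, -0.2]
grip_width: 0.0942
grip_force: 0.0
shift [-0.53 -0.1  14.96] rot [-0.001 -0.001  0.001] q6 ~ -0.95 t 2.3
```

```bash
python3 -m jog '[[-0.2,-0.1,5,0,0,0],[-0.2,-0.1,10,0,0,0],[-0.2,-0.1,10,0,0,0]]';  python3 -c "
from h import *
go((.552,-.3775,.052),1.92)"
```

```text
time_s: 2.7
ee_pos: [0.5502, -0.3727, 0.2748]
eef_rot: [-3.136, -0.009, 1.923]
force: [-0.4, 0.6, -0.6]
grip_width: 0.094
grip_force: 0.0
shift [-0.55  0.03  4.24] rot [-0.006 -0.009  0.003] q6 ~ -0.95 t 2.7
```

```bash
python3 -m jog '[[-0.5,0,2,0,0,0],[-0.5,0,4.2,0,0,0],[-0.5,0,4.2,0,0,0],[-0.5,0,4.2,0,0,0]]';  python3 -c "
from h import *
go((.552,-.3775,.052),1.92)"
```

```text
time_s: 3.1
ee_pos: [0.5532, -0.3789, 0.2415]
eef_rot: [3.14, 0.002, 1.922]
force: [-0.0, 1.2, 0.2]
grip_width: 0.094
grip_force: 0.0
shift [ 0.18 -0.07  0.91] rot [0.001 0.002 0.002] q6 ~ -0.95 t 3.1
```

```bash
python3 -m jog '[[0.1,0,0.9,0,0,0],[0.1,0,0.9,0,0,0],[0.1,0,0.9,0,0,0]]'; python3 -m jog '[[0,0,0,0,0,0],[0,0,0,0,0,0],[0,0,0,0,0,0],[0,0,0,0,0,0],[0,0,0,0,0,0],[0,0,0,0,0,0],[0,0,0,0,0,0]]' 20 15;  python3 -c "
from h import *
go((.552,-.3775,.052),1.92)"
```

```text
time_s: 3.4
ee_pos: [0.5525, -0.3781, 0.2304]
eef_rot: [3.141, 0.0, 1.922]
force: [-0.6, -0.7, 0.3]
grip_width: 0.0942
grip_force: 0.0
time_s: 4.1
ee_pos: [0.5524, -0.3782, 0.2299]
eef_rot: [-3.141, -0.0, 1.922]
force: [-1.8, 1.0, 1.0]
grip_width: 0.0603
grip_force: 15.0
shift [ 0.08 -0.01 -0.25] rot [-0.    -0.     0.002] q6 ~ -0.95 t 4.1
```

```bash
python3 -m jog '[[0,0,-5,0,0,0],[0,0,-10,0,0,0],[0,0,-14,0,0,0],[0,0,-14,0,0,0],[0,0,-14,0,0,0]]';  python3 -c "
from h import *
go((.5035,.026,.195),3.037)"
```

```text
time_s: 4.6
ee_pos: [0.5524, -0.378, 0.3699]
eef_rot: [3.141, 0.001, 1.922]
force: [-0.5, -0.5, -2.5]
grip_width: 0.06
grip_force: 15.0
shift [39.62  9.31 -0.57] rot [ 0.000e+00  1.000e-03 -1.115e+00] q6 ~ -1.41 t 4.6
```

```bash
python3 -m jog '[[4,0.9,-0.5,0,0,-0.12],[8,1.9,-0.5,0,0,-0.25],[12,2.8,-0.5,0,0,-0.38],[16,3.8,-0.5,0,0,-0.5],[20,4.7,-0.5,0,0,-0.62],[24,5.6,-0.5,0,0,-0.75],[28,6.6,-0.5,0,0,-0.88],[32,7.5,-0.5,0,0,-1]]';  python3 -c "
from h import *
go((.5035,.026,.195),3.037)"
```

```text
time_s: 5.4
ee_pos: [0.5122, -0.0503, 0.3729]
eef_rot: [-3.142, -0.003, 2.927]
force: [1.4, 0.3, -1.7]
grip_width: 0.0602
grip_force: 15.0
shift [ 2.48  7.27 -0.24] rot [ 0.    -0.003 -0.11 ] q6 ~ -1.41 t 5.4
```

```bash
python3 -m jog '[[1.2,3.6,-0.2,0,0,-0.06],[2.2,6.5,-0.2,0,0,-0.11],[2.4,7.1,-0.2,0,0,-0.11],[2.4,7.1,-0.2,0,0,-0.11],[2.4,7.1,-0.2,0,0,-0.11]]';  python3 -c "
from h import *
go((.5035,.026,.085),3.037)"
```

```text
time_s: 5.9
ee_pos: [0.505, 0.0219, 0.376]
eef_rot: [-3.141, -0.001, 3.031]
force: [0.2, 0.1, -1.6]
grip_width: 0.0601
grip_force: 15.0
shift [ 0.18  0.4  11.06] rot [-0.    -0.001 -0.006] q6 ~ -1.41 t 5.9
```

```bash
python3 -m jog '[[0.1,0.2,4,0,0,0],[0.1,0.2,8,0,0,0],[0.1,0.2,10.5,0,0,0],[0.1,0.2,10.5,0,0,0],[0.1,0.2,10.5,0,0,0],[0.1,0.2,10.5,0,0,0]]';  python3 - <<'E'
from h import *
go((.5035,.026,.0755),3.037)
T=ctrl.camera("top");S=ctrl.camera("scene")
a=cv2.resize(T["img"][210:290,280:360],None,fx=5,fy=5,interpolation=2);b=cv2.resize(S["img"][150:250,280:380],None,fx=4,fy=4,interpolation=2)
cv2.imwrite("pics/g2.png",np.hstack([a,b]))
E
```

```text
time_s: 6.5
ee_pos: [0.5046, 0.0243, 0.2734]
eef_rot: [3.141, 0.002, 3.031]
force: [-0.8, 0.4, -1.1]
grip_width: 0.0603
grip_force: 15.0
shift [0.13 0.16 1.75] rot [ 0.     0.002 -0.006] q6 ~ -1.41 t 6.5
```

View pics/g2.png

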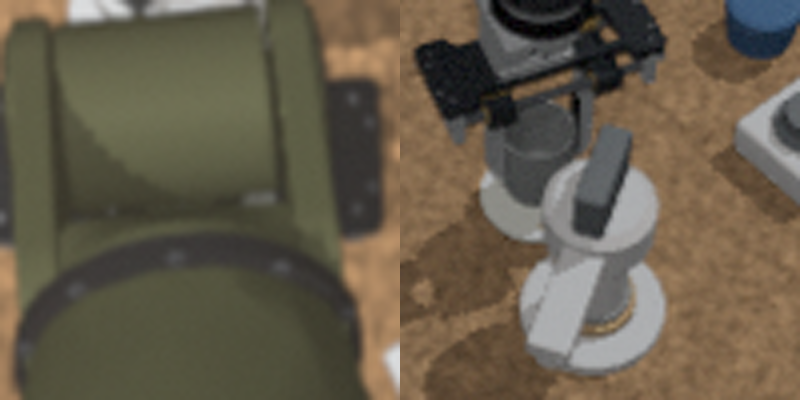

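The arm hides the rest from the top camera. The scene view shows the cup held upright over the disc, just above it, so I'll lower it.

```bash
python3 -m jog '[[0.1,0.1,0.7,0,0,0],[0.1,0.1,1.1,0,0,0],[0.1,0.1,1.3,0,0,0],[0.1,0.1,1.3,0,0,0]]';  python3 -c "
from h import *
go((.5035,.026,.0755),3.037)"
```

```text
time_s: 7.0
ee_pos: [0.5032, 0.0259, 0.2585]
eef_rot: [-3.142, -0.001, 3.032]
force: [-1.3, -0.1, -1.7]
grip_width: 0.0605
grip_force: 15.0
shift [-0.03  0.01  0.26] rot [-0.    -0.001 -0.005] q6 ~ -1.41 t 7.0
```

```bash
python3 -m jog '[[0,0,0.1,0,0,0],[0,0,0.2,0,0,0],[0,0,0.2,0,0,0]]'; python3 -m jog '[[0,0,0.1,0,0,0],[0,0,0.1,0,0,0]]'
```

```text
time_s: 7.3
ee_pos: [0.5032, 0.0258, 0.2568]
eef_rot: [-3.142, -0.0, 3.032]
force: [0.8, -0.3, -1.5]
grip_width: 0.06
grip_force: 15.0
time_s: 7.5
ee_pos: [0.5033, 0.0259, 0.2559]
eef_rot: [3.142, 0.0, 3.032]
force: [0.3, -0.2, -0.7]
grip_width: 0.0598
grip_force: 15.0
```

```bash
python3 -m jog '[[0,0,0.1,0,0,0],[0,0,0.1,0,0,0]]'; python3 -m jog '[[0,0,0,0,0,0],[0,0,0,0,0,0],[0,0,0,0,0,0],[0,0,0,0,0,0],[0,0,0,0,0,0]]' 100 ; python3 -m jog '[[0,0,-2,0,0,0],[0,0,-5,0,0,0],[0,0,-10,0,0,0],[0,0,-15,0,0,0],[0,0,-18,0,0,0],[0,0,-18,0,0,0]]'; python3 -c "
from h import *
go((.5035,.226,.26),2.34)"
```

```text
time_s: 7.7
ee_pos: [0.5033, 0.0259, 0.2558]
eef_rot: [3.142, 0.001, 3.032]
force: [-4.3, -0.4, 10.8]
grip_width: 0.0606
grip_force: 15.0
time_s: 8.2
ee_pos: [0.5032, 0.0259, 0.2548]
eef_rot: [-3.142, -0.0, 3.032]
force: [0.5, -0.6, 0.3]
grip_width: 0.0934
grip_force: 0.0
time_s: 8.8
ee_pos: [0.5032, 0.0259, 0.4392]
eef_rot: [3.141, 0.007, 3.032]
force: [0.1, 0.2, -1.0]
grip_width: 0.0938
grip_force: 0.0
shift [ 2.16 19.89 -0.12] rot [0.003 0.007 0.692] q6 ~ -0.35 t 8.8
```

```bash
python3 -m jog '[[1,5,0,0,0,0.14],[1.5,10,0,0,0,0.28],[2,15,0,0,0,0.42],[2.1,19.9,0,0,0,0.56],[2.1,19.9,0,0,0,0.7],[2.1,19.9,0,0,0,0.7]]';  python3 - <<'E'
from h import *
go((.613,.0145,.26),2.33)
T=ctrl.camera("top");S=ctrl.camera("scene")
cv2.imwrite("pics/T3.png",T["img"])
a=cv2.resize(T["img"][190:290,270:370],None,fx=4,fy=4,interpolation=2);b=cv2.resize(S["img"][150:250,280:380],None,fx=4,fy=4,interpolation=2)
cv2.imwrite("pics/g3.png",np.hstack([a,b]))
E
```

```text
time_s: 9.4
ee_pos: [0.504, 0.2281, 0.4333]
eef_rot: [-3.14, -0.001, 2.33]
force: [0.9, -0.7, 0.1]
grip_width: 0.0941
grip_force: 0.0
shift [-23.    -6.8   -0.72] rot [-0.002 -0.001  0.   ] q6 ~ -0.74 t 9.4
```

View pics/g3.png

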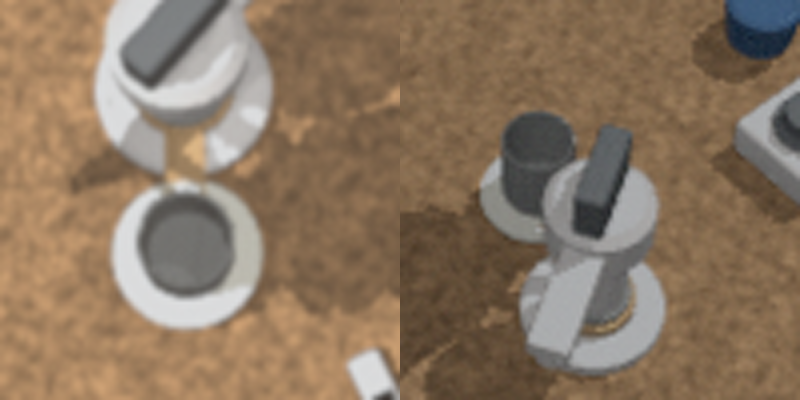

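```bash
python3 - <<'E'
from h import *
T=ctrl.camera("top")
c=lambda p:crop(p,270,190,4)
print(onz(T,c((187.5,254)),.026),onz(T,c((186,243.5)),.096))
for v in (.0,): print(proj(T,[[.5035,.026,.096]]), c((186,243.5)))
E
```

```text
[0.50369975 0.02601146 0.026     ] [0.5013768  0.02536724 0.096     ]
[[315.75108426 249.65901885]] (316.125, 250.5)
```

The cup stands upright within about 2 mm of the disc's centre. Next is the wing.

```bash
python3 -m jog '[[-4.6,-1.3,-0.7,0,0,0],[-9.2,-2.7,-0.7,0,0,0],[-13.8,-4.1,-0.7,0,0,0],[-18.4,-5.4,-0.7,0,0,0],[-23,-6.8,-0.7,0,0,0],[-23,-6.8,-0.7,0,0,0],[-23,-6.8,-0.7,0,0,0]]' 70;  python3 -c "
from h import *
go((.613,.0145,.19),2.33)"
```

```text
time_s: 10.25
ee_pos: [0.6135, 0.0106, 0.4414]
eef_rot: [-3.141, -0.001, 2.331]
force: [0.2, -0.0, -0.5]
grip_width: 0.0661
grip_force: 0.0
shift [0.31 0.24 7.1 ] rot [-0.001 -0.001  0.001] q6 ~ -0.74 t 10.25
```

```bash
python3 -m jog '[[0.1,0.1,3,0,0,0],[0.1,0.1,6,0,0,0],[0.1,0.1,7,0,0,0],[0.1,0.1,7,0,0,0],[0.1,0.1,7,0,0,0]]';  python3 -c "
from h import *
go((.613,.0145,.188),2.33)"
```

```text
time_s: 10.75
ee_pos: [0.6136, 0.0143, 0.3734]
eef_rot: [3.14, 0.001, 2.333]
force: [0.4, 0.2, -0.2]
grip_width: 0.0659
grip_force: 0.0
shift [ 0.06 -0.03  0.5 ] rot [0.001 0.001 0.003] q6 ~ -0.74 t 10.75
```

```bash
python3 -m jog '[[0,0,0.3,0,0,0],[0,0,0.4,0,0,0],[0,0,0.4,0,0,0]]'; python3 -m jog '[[0,0,0,0,0,0],[0,0,0,0,0,0],[0,0,0,0,0,0],[0,0,0,0,0,0],[0,0,0,0,0,0],[0,0,0,0,0,0],[0,0,0,0,0,0],[0,0,0,0,0,0]]' 10 25; python3 -c "
from h import *
go((.613,.0145,.188),2.33);print(ctrl.get_obs()['moment'],ctrl.get_obs()['force'])"
```

```text
time_s: 11.05
ee_pos: [0.6136, 0.0139, 0.3682]
eef_rot: [3.141, 0.0, 2.332]
force: [-0.5, 0.8, 0.5]
grip_width: 0.0664
grip_force: 0.0
time_s: 11.85
ee_pos: [0.6136, 0.0139, 0.3679]
eef_rot: [3.141, 0.0, 2.332]
force: [1.2, 0.7, -0.4]
grip_width: 0.0239
grip_force: 24.9
shift [ 0.08 -0.   -0.05] rot [0.    0.    0.002] q6 ~ -0.74 t 11.85
[ 0.0509245  -0.0514295  -0.11738927] [ 1.16110147  0.65544493 -0.43740665]
```

```bash
python3 -m jog '[[0,0,0.01,0,0,0.1],[0,0,0.03,0,0,0.2],[0,0,0.04,0,0,0.3],[0,0,0.05,0,0,0.4],[0,0,0.06,0,0,0.5],[0,0,0.08,0,0,0.6],[0,0,0.09,0,0,0.7],[0,0,0.1,0,0,0.8]]';  python3 -c "
from h import *
go((.613,.0145,.188),-.105);print(ctrl.get_obs()['moment'],ctrl.get_obs()['force'])"
```

```text
time_s: 12.65
ee_pos: [0.6132, 0.0137, 0.3668]
eef_rot: [-3.139, 0.001, 1.528]
force: [-8.2, -2.5, 4.2]
grip_width: 0.0234
grip_force: 24.9
shift [ 0.08 -0.02 -0.16] rot [-1.000e-03  3.000e-03  1.633e+00] q6 ~ 1.7 t 12.65
[-0.58707545  2.0378318   0.19495363] [-8.15318631 -2.51872242  4.24721354]
```

```bash
python3 -m jog '[[0,0,0.01,0,0,0.1],[0,0,0.03,0,0,0.2],[0,0,0.04,0,0,0.3],[0,0,0.05,0,0,0.4],[0,0,0.06,0,0,0.5],[0,0,0.08,0,0,0.6],[0,0,0.09,0,0,0.7],[0,0,0.1,0,0,0.8]]';  python3 -c "
from h import *
go((.613,.0145,.188),-.105);print(ctrl.get_obs()['moment'],ctrl.get_obs()['force'])"
```

```text
time_s: 13.45
ee_pos: [0.6128, 0.0141, 0.3658]
eef_rot: [-3.138, 0.004, 0.728]
force: [-14.0, 0.8, 8.0]
grip_width: 0.0239
grip_force: 25.0
shift [ 0.04 -0.02 -0.26] rot [-0.002  0.005  0.833] q6 ~ 1.7 t 13.45
[0.36897522 3.54112361 0.1641531 ] [-14.0284787    0.79587592   8.00501619]
```

```bash
python3 -m jog '[[-0.04,-0.03,0.01,0,0,0.1],[-0.08,-0.07,0.03,0,0,0.2],[-0.08,-0.07,0.04,0,0,0.3],[-0.08,-0.07,0.05,0,0,0.4],[-0.08,-0.07,0.06,0,0,0.5],[-0.08,-0.07,0.08,0,0,0.6],[-0.08,-0.07,0.09,0,0,0.7],[-0.08,-0.07,0.1,0,0,0.8]]';  python3 -c "
from h import *
go((.613,.0145,.188),-.105);print(ctrl.get_obs()['moment'],ctrl.get_obs()['force'])"
```

```text
time_s: 14.25
ee_pos: [0.6119, 0.0147, 0.3648]
eef_rot: [-3.14, 0.004, -0.071]
force: [-10.4, 6.2, 5.2]
grip_width: 0.0237
grip_force: 25.0
shift [ 0.11  0.02 -0.36] rot [-0.002  0.004  0.034] q6 ~ 1.7 t 14.25
[1.6722552  2.41989026 0.16147499] [-10.39153372   6.24464721   5.18413968]
```

```bash
python3 -m jog '[[-0.06,-0.03,0,0,0,0.03],[-0.06,-0.03,0,0,0,0.03],[-0.06,-0.03,0,0,0,0.03]]';  python3 -c "
from h import *
go((.613,.0145,.188),-.105);print(ctrl.get_obs()['moment'],ctrl.get_obs()['force'])"
```

```text
time_s: 14.55
ee_pos: [0.6115, 0.0149, 0.3648]
eef_rot: [-3.14, 0.003, -0.098]
force: [-7.3, 5.3, 3.1]
grip_width: 0.0236
grip_force: 25.0
shift [ 0.15  0.03 -0.36] rot [-0.001  0.003  0.007] q6 ~ 1.7 t 14.55
[1.30389559 1.72902496 0.01952369] [-7.30275689  5.27116517  3.14372317]
```

```bash
python3 -m jog '[[0,0,0,0,0,0],[0,0,0,0,0,0],[0,0,0,0,0,0],[0,0,0,0,0,0]]' 70; python3 -m jog '[[0,0,-3,0,0,0],[0,0,-7,0,0,0],[0,0,-8,0,0,0],[0,0,-8,0,0,0]]'; python3 -c "
from h import *
go((.5644,.2568,.22),-.105)"
```

```text
time_s: 14.95
ee_pos: [0.612, 0.0141, 0.3649]
eef_rot: [3.142, -0.0, -0.098]
force: [0.2, 0.6, 0.2]
grip_width: 0.0526
grip_force: 0.0
time_s: 15.35
ee_pos: [0.6118, 0.0142, 0.4465]
eef_rot: [-3.141, -0.003, -0.098]
force: [0.5, 0.2, -0.7]
grip_width: 0.0656
grip_force: 0.0
shift [ -7.12 -23.68   4.59] rot [-0.    -0.003  0.007] q6 ~ 2.1 t 15.35
```

```bash
python3 -m jog '[[-1.4,-4.7,0,0,0,0],[-2.8,-9.4,0,0,0,0],[-4.2,-14.1,0,0,0,0],[-5.6,-18.8,1,0,0,0],[-7.1,-23.6,2,0,0,0],[-7.1,-23.6,3,0,0,0],[-7.1,-23.6,3,0,0,0]]' 0 10;  python3 - <<'E'
from h import *
go((.5644,.2568,.1),-.105)
T=ctrl.camera("top");S=ctrl.camera("scene")
cv2.imwrite("pics/T4.png",T["img"])
a=cv2.resize(T["img"][170:290,260:370],None,fx=4.5,fy=4.5,interpolation=2);b=cv2.resize(S["img"][150:270,290:350],None,fx=4.5,fy=4.5,interpolation=2)
cv2.imwrite("pics/g4.png",np.hstack([a,b]));print(a.shape)
E
```

```text
time_s: 16.05
ee_pos: [0.5641, 0.2568, 0.4118]
eef_rot: [3.139, 0.004, -0.096]
force: [1.2, -1.3, 0.1]
grip_width: 0.0136
grip_force: 0.0
shift [ 0.08 -0.03 13.13] rot [0.002 0.004 0.009] q6 ~ 2.1 t 16.05
(540, 495, 3)
```

View pics/g4.png

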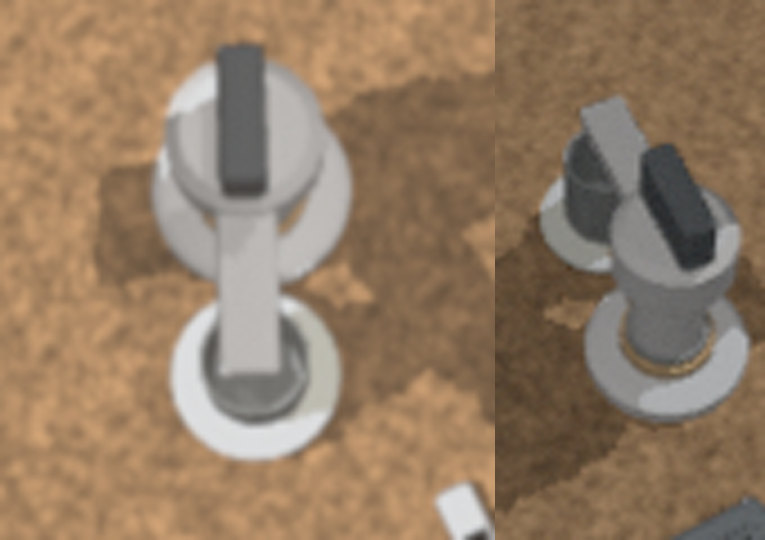

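```bash
python3 - <<'E'
from h import *
T=ctrl.camera("top")
c=lambda p:crop(p,260,170,4.5)
A=np.array([.6128,.0147,0])
for n,p,z in(("end",(249.5,374),.14),("chroot",(248,212),.14),("wfar",(241.5,46),.198),("wnear",(243,190),.198),("cup",(255.5,365),.096),("disc",(256.5,377),.026),("turretL",(165,140),.158),("turretR",(325,140),.158)):
    X=onz(T,c(p),z);d=X-A;print(n,X.round(4),np.hypot(*d[:2]).round(4),(np.pi-np.arctan2(d[1],d[0])).round(4))
E
```

```text
end [0.4909 0.028  0.14  ] 0.1226 0.1086
chroot [0.5747 0.0181 0.14  ] 0.0382 0.0899
wfar [0.6475 0.0104 0.198 ] 0.035 3.2638
wnear [0.5742 0.0189 0.198 ] 0.0388 0.1093
cup [0.5008 0.0248 0.096 ] 0.1125 0.09
disc [0.503  0.0258 0.026 ] 0.1104 0.1009
turretL [0.6143 0.0557 0.158 ] 0.041 1.6067
turretR [ 0.6033 -0.026   0.158 ] 0.0418 4.9408
```

The spout lies over the cup: its direction is about 0.108 and the rest's about 0.101, so it is within 1–2 mm. Next is the button.

```bash
python3 -m jog '[[0,0,5,0,0,0],[0,0,10,0,0,0],[0,0,13,0,0,0],[0,0,13.6,0,0,0],[0,0,13.6,0,0,0],[0,0,13.6,0,0,0]]'; python3 -m jog '[[0,0,0,0,0,0],[0,0,0,0,0,0]]'
```

```text
time_s: 16.8
ee_pos: [0.5651, 0.2558, 0.2812]
eef_rot: [-3.14, -0.003, -0.099]
force: [1.2, 0.3, 0.0]
grip_width: 0.0009
grip_force: 0.0
time_s: 17.0
ee_pos: [0.5646, 0.2561, 0.2804]
eef_rot: [-3.141, -0.002, -0.098]
force: [0.3, -0.2, -0.2]
grip_width: 0.0007
grip_force: 0.0
```

```bash
python3 -m jog '[[0,0,1,0,0,0],[0,0,1.8,0,0,0],[0,0,1.8,0,0,0],[0,0,1.8,0,0,0]]'; python3 -m jog '[[0,0,0.2,0,0,0],[0,0,0.4,0,0,0],[0,0,0.4,0,0,0],[0,0,0.4,0,0,0]]'
```

```text
time_s: 17.4
ee_pos: [0.5644, 0.2561, 0.2605]
eef_rot: [3.141, 0.001, -0.098]
force: [-1.4, -0.0, 0.2]
grip_width: 0.0006
grip_force: 0.0
time_s: 17.8
ee_pos: [0.5645, 0.2561, 0.2571]
eef_rot: [-3.141, -0.0, -0.098]
force: [0.3, -0.1, 1.1]
grip_width: 0.0006
grip_force: 0.8
```

```bash
python3 -m jog '[[0,0,0.2,0,0,0],[0,0,0.35,0,0,0],[0,0,0.35,0,0,0],[0,0,0.35,0,0,0]]'; python3 -m jog '[[0,0,0.05,0,0,0],[0,0,0.05,0,0,0]]'
```

```text
time_s: 18.2
ee_pos: [0.5645, 0.2561, 0.2535]
eef_rot: [-3.141, -0.0, -0.098]
force: [0.8, 0.5, 3.3]
grip_width: 0.0009
grip_force: 1.8
time_s: 18.4
ee_pos: [0.5645, 0.2561, 0.2534]
eef_rot: [-3.141, -0.001, -0.098]
force: [-1.1, -0.4, 8.2]
grip_width: 0.0006
grip_force: 4.0
```

```bash
python3 -m jog '[[0,0,-0.03,0,0,0],[0,0,-0.03,0,0,0],[0,0,-0.03,0,0,0]]'; python3 -m jog '[[0,0,0,0,0,0],[0,0,0,0,0,0],[0,0,0,0,0,0],[0,0,0,0,0,0],[0,0,0,0,0,0],[0,0,0,0,0,0],[0,0,0,0,0,0]]'
```

```text
time_s: 18.7
ee_pos: [0.5645, 0.2561, 0.2535]
eef_rot: [-3.141, -0.0, -0.098]
force: [0.3, 0.1, 6.2]
grip_width: 0.0009
grip_force: 2.9
time_s: 19.4
ee_pos: [0.5645, 0.2561, 0.2535]
eef_rot: [-3.141, -0.0, -0.098]
force: [0.5, 0.4, 6.2]
grip_width: 0.0009
grip_force: 2.9
```

```bash
python3 -m jog '[[0,0,0.3,0,0,0],[0,0,0.5,0,0,0],[0,0,0.72,0,0,0],[0,0,0.72,0,0,0],[0,0,0.72,0,0,0]]'
```

```text
time_s: 19.9
ee_pos: [0.5645, 0.2561, 0.2473]
eef_rot: [-3.141, -0.001, -0.098]
force: [-4.4, -2.0, 15.3]
grip_width: 0.0006
grip_force: 7.6
```

```bash
python3 -m jog '[[0,0,0.05,0,0,0],[0,0,0.05,0,0,0]]'; python3 -m jog '[[0,0,-0.5,0,0,0],[0,0,-1,0,0,0],[0,0,-1.5,0,0,0],[0,0,-3,0,0,0],[0,0,-7,0,0,0],[0,0,-10,0,0,0],[0,0,-12,0,0,0],[0,0,-12,0,0,0]]'; python3 -m jog '[[0,0,0,0,0,0],[0,0,0,0,0,0],[0,0,0,0,0,0]]';python3 - <<'E'
from h import *
T=ctrl.camera("top");S=ctrl.camera("scene")
cv2.imwrite("pics/g5.png",np.hstack([T["img"][150:330,190:510],S["img"][130:310,180:440]]))
E
```

```text
time_s: 20.1
ee_pos: [0.5645, 0.2561, 0.2472]
eef_rot: [-3.141, -0.001, -0.098]
force: [-5.9, -2.3, 19.0]
grip_width: 0.0
grip_force: 9.5
time_s: 20.9
ee_pos: [0.5644, 0.2561, 0.369]
eef_rot: [-3.139, -0.004, -0.098]
force: [-0.1, -0.3, 0.8]
grip_width: 0.0004
grip_force: 0.0
time_s: 21.2
ee_pos: [0.5644, 0.2561, 0.3642]
eef_rot: [3.141, 0.002, -0.098]
force: [-0.0, -0.4, 0.3]
grip_width: 0.0006
grip_force: 0.0
```

View pics/g5.png

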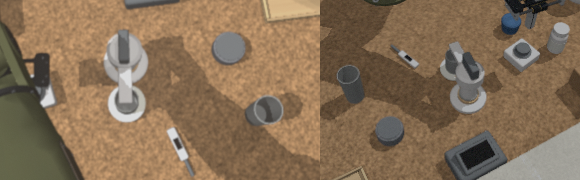

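The cup stands on the rest under the spout, at about (126,103) in the left half of the picture. The button is back up, and the other things visible are where they were. I'm handing the job in.

```bash
python3 -c "
from station import ctrl
print(ctrl.hand_in())"
```

```text
the job is handed in; nothing more can be done
None
```

The job is done and handed in at about 21 s: the cup stands centred on the rest to about 2 mm, the spout is over it to 1–2 mm, and the button was held about 1.2 s at its halfway stop, pushed fully down and let back up.

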